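# Gauge a grip and lock the jig's stop leg at its length mark

### The arm

A 7-joint arm with a two-finger parallel gripper is mounted at the origin on the work surface. World frame = base frame: x ahead of the robot, y to its left, z up, the work surface at z = 0. Lengths are in m, angles in rad, forces in N, time in s.
With the tool pointing down it reaches from about 0.35 to 0.9 m from the base axis. Payload 8.1 kg.
Tool frame: the origin (TCP) lies midway between the tips of the shut fingers; the grasp point (between the pads) lies arm.grasp_offset behind it (arm.grasp_offset is the distance from the TCP to the grasp point, in m); z points along the fingers, y is the line along which they close (so a half turn about z gives the same grasp; the last joint's range is limited). The gripper opens to 92 mm and grips with 3 to 60 N. Pads are 19 mm wide; open, the fingers measure 130 mm over their backs; the gripper's body (75 mm by 190 mm) begins 47 mm behind the grasp point.
Start: joints at [-1.374, 0.434, 0.025, 1.573, -0.012, 1.134, -0.075], TCP at [0.185, 0.597, 0.227] pointing down, gripper open.
Joint ranges: [-2.62, 2.62], [-0.44, 2.09], [-1.27, 1.32], [0.08, 2.57], [-1.32, 4.46], [0.12, 2], [-2.74, 2.74]. Speed limits (rad/s): [2.22, 2.22, 3.01, 3.01, 3.14, 3.14, 3.14].

### API

Orientations are given as a rotation vector (axis times angle).
In Python, from cell import observe, imaging, arm gives the robot as it stands.
- The arm moves only by the tool apply_moves, never from a script. Its argument "commands" is a list of rows, each a list of 5 numbers: the opening in per cent of the stroke, from 0 (shut) to 100 (fully open), then the shift along the world's x, y, z in units of 0.06 m (1.0 is 0.06 m), then the turn about the world's z in units of 0.5 rad (1.0 is 0.5 rad). A call has 1 to 12 rows; each row shifts and turns the commanded pose from where the row before left it; what a row does not reach is not made up. A row lasts 1/8 s, in which the tool goes at most 62.5 mm and 10.7 degrees, less where a joint would pass 70% of its speed; a pose out of reach is approached as far as the arm can. A call with a number of a shift or a turn outside -1 to 1 is refused whole. A call with a gripper value outside its range is refused whole. The fingers move at their own pace and stop on an object; "newtons" is the grip in N (left out, the last holds). Time passes only in rows, so rows that do not move let the fingers close. It gives the time, the measured TCP pose, the force, the opening and the grip force at its end, in the units of the state.
- observe(): the state, without advancing time (a new reading comes with each control period).
- imaging.get_image(name): name is "scene" or "side" or "wrist"; returns (picture, depth): 400x640x3 uint8, red, green, blue; 400x640 float32, m along the optical axis (not along the pixel's ray), 0 where there is no reading.
- imaging.camera_params(name): a dict with "camera_matrix" (3x3 intrinsics, pixels), "origin" and "rotation" of the camera in the world; the wrist camera has in their place "tool_from_camera" (4x4, takes a point from camera to tool coordinates, whose origin is the TCP and whose axes are the flange's). Camera axes: x right, y up, looking along -z (the intrinsics and any distortion apply to the point x, -y, -z); pixel columns grow to the right and rows downward; lengths in m; the calibration is good to about 2 mm. The wrist camera is an equidistant fisheye: a pixel r from the principal point sees the ray r / f radians off the axis. A picture is of the moment at which its call begins: read the wrist's pose just before it. camera_params takes no time and is no camera call.
- arm.sign_off(): hands the job in; it is judged then, once.
The state is a dict: "clock": time; "joints": joint angles; "dq": joint speeds; "joint_efforts": joint torques, N m; "position": TCP position; "ee_rot": TCP orientation; "force": force on the tool from outside, world axes, zero at the start; "ft_torque": the same for the moment, N m; "width": opening from 0.0 (shut) to 1.0 (fully open); "gripper_force": force on a finger pad.
Only numpy, scipy, OpenCV 4.12 (cv2) and the standard library are available. Lean on these libraries where they do the work, as an engineer would, in place of code of your own. Each camera call takes 0.05 s, during which the arm holds its last target. There are 200 camera calls.

### The job

Of the two green grips standing on the bench, slide the one whose bore fits down over the jig's upright gauge pin until it sits fully home on the base, and let go of it; the other must end up standing on the bench, off the jig. Then grip the sliding leg by its upright plate, draw it along until it lines up with the length mark and, still holding it on the mark, slide the cam lever along the plate with the same hand until it is fully closed. Finish still gripping the plate firmly, with the leg on the mark and the lever closed (the spring would pull the leg back), and do not disturb the other things on the bench.

Things in the scene. Friction and masses are not known exactly. Their poses are not given: they have to be found in the camera images.
- jig: Fixed aluminium jig screwed to the bench, base 150 (its x) x 360 (its y) x 12 mm thick; origin at the centre of the base's underside, z up. The leg slides along the jig's y. At x=0, y=+120 mm stands the steel gauge pin: 14 mm diameter, 40 mm tall above the base, its top 8 mm a cone down to 6 mm. Nothing on the base stands taller than the lever's 82 mm above the bench.
- pin_foot (a point): Point on the gauge pin's axis at the base's top face (12 mm above the bench); axes as the jig's.
- grip_a: Green anodised aluminium grip, an upright fluted tube 28 mm outside diameter, 50 mm tall, with a straight through bore of 17 mm: it fits the 14 mm pin. 45 g nominal, loose on the bench. Origin: centre of its underside, z along the tube. Which of the two places it stands in varies.
- grip_b: The other green grip, the same outside (28 mm diameter, 50 mm tall), but its bore is only 10 mm: it does not go over the pin. Origin: centre of its underside, z along the tube.
- leg: The sliding leg: steel block 60 mm (jig x) x 34 mm (y), top 30 mm above the bench, with the upright plate on it. Origin: its underside's centre, axes as the jig's. Slides only along jig y, from a stop at y=-120 mm (its start) 140 mm towards the pin. A 4 to 5 N spring (1 N friction) pulls it back even with the lever shut. On the mark when its y equals the mark's in the jig frame.
- plate_grip (a point): Grip point on the leg's upright aluminium plate (105 mm long in jig x from -60 to +45 mm, 12 mm thick in jig y, centred on the leg's y, 30 to 70 mm above the bench): in the plate's free end, 38 mm to -x of the jig's centreline, 55 mm above the bench. Fingers closing along jig y fit here beside the lever; the gripped fingers can also be slid along the plate.
- mark_line (a point): The length mark: a small dark steel pointer block (16 x 12 x 9 mm) on the jig's +x edge, 62 mm to +x of the centreline, preset 60 to 105 mm from the leg's start along the jig's y; this point is the top centre of its index line, 21 mm above the bench. Axes as the jig's. Stiff; it stays put.
- lever (a joint): Cam lever of dark steel riding on the leg, straddling the plate; it slides along the jig's +x, in m: 0 open, 0.030 fully closed at a hard stop. Starts between 0 and 0.005. About 4 N of friction; it stays where it is left.
- lever_face (a point): On the lever's flat near face (looking to jig -x), on the plate's centre plane, 55 mm above the bench; at lever 0 it is 12 mm to -x of the jig's centreline. Two ears form it, 8 to 30 mm either side of the centre plane, 32 to 72 mm above the bench; fingers gripping the plate push both with their flanks when slid to +x. A bridge and tab over the plate reach 82 mm.
- frame: Bystander: bronze coil machine frame with two black coils, 88 x 30 x 69 mm, origin at the centre of its underside.
- caliper: Bystander: steel dial caliper lying flat, 225 mm long along its x, 14 mm high at the dial; origin at the middle of the beam, on the bench.
- screwdriver: Bystander: black-handled screwdriver, 160 mm long, lying on the bench.
- soap: Bystander: white bottle, 56 mm diameter, 150 mm tall; origin at the centre of its underside.
- cup: Bystander: open steel cup, 66 mm diameter, 55 mm tall; origin at the centre of its underside.
Things that resemble listed ones, but are neither listed nor needed, are in the scene too. Leave any blue or purple look-alike of the grip_a alone. What is shaped like the grip_b but blue is not meant.

How it is judged:
By the outcome, as a careful person would: the job done as asked, in the order asked, and still so for the second after the job is handed in, while the arm keeps its last pose, push and grip.
It also fails if it takes over 58 s, if anything falls off the work surface, if the arm or the gripper's body presses on something with over 40 N, if the wrist force passes 120 N, or if a joint passes its speed limit or range.

## Working session

There is one attempt and no reset: what is moved stays moved. The work goes in short steps, Python scripts to look and compute and a tool call to move; the robot and the scene stay as the last step left them, time stands still between calls to the robot, and variables do not carry over. Pictures are saved under pics/ and viewed, at most 10 in all, crops included, and the job is handed in when it is done.

Besides the shell and the picture viewer there is one more tool, called after "Request:" as a command line: name --pt "numbers of a row" for each row, then --argument value for the rest. apply_moves: Moves the arm, as the interface text tells. Its arguments: {"type":"object","properties":{"commands":{"type":"array"},"newtons":{"type":"number"}},"required":["commands"]}

```bash
mkdir -p pics; ls
cat > h.py <<'E'
import numpy as np,cv2
from cell import observe,imaging,arm
def snap(n,fn=None):
    p,d=imaging.get_image(n)
    if fn: cv2.imwrite('pics/'+fn,p[:,:,::-1])
    np.savez(''+n+'.npz',p=p,d=d)
    return p,d
def cloud(n,d):
    c=imaging.camera_params(n);K=np.array(c['camera_matrix'])
    v,u=np.mgrid[:400,:640]
    P=np.stack([(u-K[0,2])/K[0,0]*d,-(v-K[1,2])/K[1,1]*d,-d],-1)
    return P@np.array(c['rotation']).T+np.array(c['origin'])
E
python3 - <<'E'
from h import *
print(observe());print(arm.grasp_offset)
for n in ['scene','side','wrist']:
    print(imaging.camera_params(n))
a,_=snap('scene','scene0.png');b,_=snap('side','side0.png')
E
```

```text
pics
{'clock': 0.0, 'joints': array([-1.37358801,  0.43520875,  0.02494237,  1.57409534, -0.0115897 ,
        1.1339869 , -0.07510604]), 'dq': array([-1.65808263e-03, -1.15193027e-03,  8.05103592e-04, -1.76786966e-03,
        1.25466688e-05,  2.24761586e-04,  3.26774804e-04]), 'joint_efforts': array([-1.17861258e-03, -6.67858672e+01,  9.84564275e-01, -3.14457464e+01,
       -6.06346875e-02,  4.30490007e-02,  1.66990621e-04]), 'position': array([0.18447645, 0.59662282, 0.22595414]), 'ee_rot': array([-4.69229548e-01, -3.10625561e+00,  2.43579687e-03]), 'force': array([0.25739592, 0.89753899, 0.58879737]), 'ft_torque': array([-0.01094292,  0.03196304, -0.03776036]), 'gripper_force': 0.0, 'width': 0.9951472958303778}
0.0188
{'camera_matrix': array([[424.8810999 ,   0.        , 314.65105554],
       [  0.        , 424.8810999 , 200.61919219],
       [  0.        ,   0.        ,   1.        ]]), 'origin': array([ 1.61441386, -0.33570747,  0.738554  ]), 'rotation': array([0.87788266, 0.65988418, 1.122529  ])}
{'camera_matrix': array([[414.37178694,   0.        , 318.2066161 ],
       [  0.        , 414.37178694, 198.06452027],
       [  0.        ,   0.        ,   1.        ]]), 'origin': array([0.35352545, 0.81656335, 0.74500608]), 'rotation': array([ 0.13175051, -1.2552216 , -2.62903764])}
{'camera_matrix': array([[309.70691629,   0.        , 319.12129961],
       [  0.        , 309.70691629, 204.27206305],
       [  0.        ,   0.        ,   1.        ]]), 'tool_from_camera': array([[ 1.49064258e-03,  9.61734318e-01,  2.73979707e-01,
         7.41237727e-02],
       [ 9.99998652e-01, -1.24510331e-03, -1.07008650e-03,
         7.69867259e-04],
       [-6.88005865e-04,  2.73980933e-01, -9.61734878e-01,
        -1.58034375e-01],
       [ 0.00000000e+00,  0.00000000e+00,  0.00000000e+00,
         1.00000000e+00]])}
```

View pics/scene0.png

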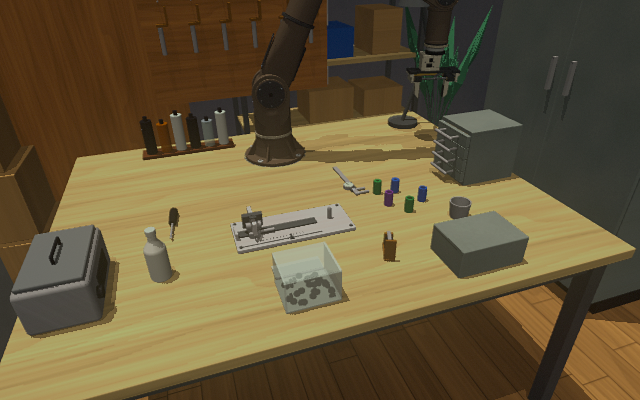

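View pics/side0.png

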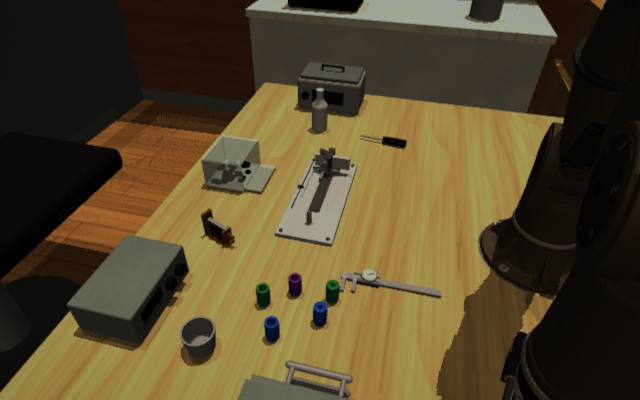

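Scene: green grips at (377,187) and (409,204), with blue look-alikes at (395,186) and (422,194) and a purple one at (388,198). The jig is at (293,228), with its pin at (329,212) and the leg at (253,222). Side view: greens at (263,295) and (332,292), blues at (272,328) and (320,314), purple at (295,285), pin at (309,217), leg at (327,165), mark at about (301,186).

```bash
cat > h.py <<'E'
import numpy as np,cv2
from scipy.spatial.transform import Rotation as R
from cell import observe,imaging,arm
def snap(n,fn=None):
    p,d=imaging.get_image(n)
    if fn: cv2.imwrite('pics/'+fn,p[:,:,::-1])
    np.savez(''+n+'.npz',p=p,d=d)
    return p,d
def rays(n,uv):
    c=imaging.camera_params(n);K=np.array(c['camera_matrix']);uv=np.asarray(uv,float)
    P=np.stack([(uv[...,0]-K[0,2])/K[0,0],-(uv[...,1]-K[1,2])/K[1,1],-np.ones(uv.shape[:-1])],-1)
    return P@R.from_rotvec(c['rotation']).as_matrix().T,np.array(c['origin'])
def cloud(n,d):
    v,u=np.mgrid[:400,:640]
    r,o=rays(n,np.stack([u,v],-1)); return r*d[...,None]+o
def onz(n,uv,z):
    r,o=rays(n,uv); return o+r*((z-o[2])/r[...,2])[...,None]
E
python3 - <<'E'
from h import *
for n in ['scene','side']:
    f=np.load(n+'.npz');p,d=f['p'],f['d'];P=cloud(n,d)
    h=cv2.cvtColor(p,cv2.COLOR_RGB2HSV)
    for nm,lo,hi in [('green',45,85),('blue',100,126),('purp',127,165)]:
        m=((h[...,0]>lo)&(h[...,0]<hi)&(h[...,1]>90)&(h[...,2]>20)).astype(np.uint8)
        k,l,s,c=cv2.connectedComponentsWithStats(m)
        for i in range(1,k):
            q=P[(l==i)&(d>0)]
            if s[i,4]>30 and len(q) and q[:,2].mean()<.08 and q[:,2].mean()>0:
                t=q[q[:,2]>.044]
                print(n,nm,c[i].round(),s[i,4],'mid',((q.min(0)+q.max(0))/2).round(4),'max',q.max(0).round(3),'topc',((t.min(0)+t.max(0))/2).round(4) if len(t) else '')
    # jig base: points z 9..15mm
    m=(abs(P[...,2]-.012)<.003)&(d>0)
    k,l,s,c=cv2.connectedComponentsWithStats(m.astype(np.uint8))
    i=1+s[1:,4].argmax(); q=P[l==i]
    r=cv2.minAreaRect((q[:,:2]*1000).astype(np.float32));print(n,'jig',r,s[i],np.median(q[:,2]))
f=np.load('side.npz')['p'];
a=cv2.resize(f[268:345,240:350],None,fx=5,fy=5,interpolation=cv2.INTER_CUBIC)
b=cv2.resize(f[140:245,265:365],None,fx=4.5,fy=4.5,interpolation=cv2.INTER_CUBIC)
cv2.imwrite('pics/c1.png',np.clip(a*1.5,0,255).astype(np.uint8)[:,:,::-1]);cv2.imwrite('pics/c2.png',b[:,:,::-1])
E
```

```text
scene green [440.  84.] 35 mid [-0.5551  1.149   0.0177] max [-0.526  1.173  0.06 ] topc [-0.5431  1.1342  0.0527]
scene green [377. 186.] 95 mid [0.4576 0.2549 0.028 ] max [0.471 0.268 0.056] topc [0.4561 0.255  0.0502]
scene green [409. 204.] 121 mid [0.5958 0.3015 0.027 ] max [0.611 0.316 0.053] topc [0.5949 0.303  0.0487]
scene blue [395. 184.] 91 mid [0.47   0.3172 0.0268] max [0.482 0.329 0.051] topc [0.4683 0.3172 0.0477]
scene blue [422. 193.] 114 mid [0.5525 0.3749 0.0253] max [0.567 0.388 0.051] topc [0.5509 0.3755 0.0476]
scene jig ((562.2294311523438, -78.20576477050781), (359.107177734375, 155.35787963867188), 89.77543640136719) [ 234  203  122   49 2435] 0.01170520564030797
side green [332. 291.] 260 mid [0.4522 0.2376 0.0251] max [0.468 0.271 0.052] topc [0.4493 0.2563 0.0478]
side green [263. 294.] 268 mid [0.5956 0.2844 0.0246] max [0.615 0.317 0.051] topc [0.5907 0.3013 0.0478]
side blue [320. 313.] 273 mid [0.4615 0.3023 0.0248] max [0.474 0.332 0.05 ] topc [0.4615 0.3177 0.0471]
side blue [271. 328.] 299 mid [0.5488 0.3606 0.0246] max [0.566 0.39  0.05 ] topc [0.5456 0.3751 0.0472]
side purp [295. 284.] 253 mid [0.5358 0.2407 0.0238] max [0.552 0.273 0.051] topc [0.5328 0.2576 0.0473]
side jig ((557.7175903320312, -77.96377563476562), (360.2809753417969, 149.33407592773438), 89.54235076904297) [ 275  158   82   86 2749] 0.010516134414241929
```

View pics/c1.png

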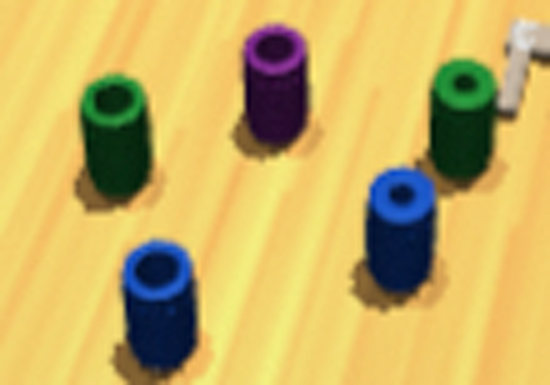

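View pics/c2.png

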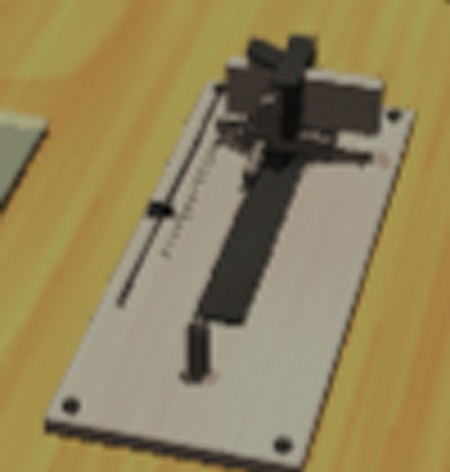

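The close crop shows a wide bore in the left green, side (263,295), so that is grip_a. The right green has a narrow bore, so it is grip_b. In the jig crop the pin is at about side (309,217), the mark block at about (301,187), and the plate runs in x as expected.

Run:
```python
from h import *
H={}
for n in ['scene','side']:
    f=np.load(n+'.npz');p,d=f['p'],f['d'];P=cloud(n,d)
    m=(d>0)&(P[...,2]>.02)&(P[...,2]<.4)
    q=P[m]
    for a in np.arange(.1,.85,.05):
        print(n[:2],'%.2f'%a,' '.join('%3d'%(1000*max([z for z in q[(abs(q[:,0]-a)<.025)&(abs(q[:,1]-b)<.025)][:,2]],default=0)) for b in np.arange(-.3,.7,.05)))
    # pin, mark, plate
    J=(abs(P[...,0]-.56)<.09)&(abs(P[...,1]+.078)<.2)&(d>0)
    for nm,s in [('pin',J&(abs(P[...,1]-.042)<.03)&(abs(P[...,0]-.56)<.03)&(P[...,2]>.022)),('pincap',J&(abs(P[...,1]-.042)<.03)&(abs(P[...,0]-.56)<.03)&(P[...,2]>.042)),('mark',J&(P[...,0]>.605)&(P[...,1]>-.165)&(P[...,2]>.0165)),('plate',J&(P[...,1]<-.15)&(P[...,0]<.54)&(P[...,2]>.04)),('plateTop',J&(P[...,1]<-.15)&(P[...,0]<.54)&(P[...,2]>.067)),('all leg',J&(P[...,1]<-.12)&(P[...,2]>.035))]:
        t=P[s]
        if len(t): print(n,nm,len(t),t.min(0).round(4),t.max(0).round(4),'mean',t.mean(0).round(4), 'uv',[w.mean().round(1) for w in np.nonzero(s)[::-1]])
# corners of base from line fits in side view
```

```text
sc 0.10   0   0   0   0   0 298 339 399 399   0   0   0   0   0   0   0   0 297   0   0
sc 0.15   0   0   0   0   0   0   0   0   0   0   0   0   0   0   0   0 336 392 392 332
sc 0.20   0   0   0   0   0   0   0   0   0   0   0   0   0   0   0   0 336 399 399 335
sc 0.25   0   0   0   0   0   0   0   0   0   0   0   0   0   0   0   0   0   0 399 336
sc 0.30   0   0   0   0   0   0   0   0   0   0   0   0   0   0   0   0   0   0   0   0
sc 0.35   0   0   0   0   0   0   0   0   0   0   0   0   0   0   0   0 172 202 202 202
sc 0.40   0   0   0   0   0   0   0   0   0   0   0   0   0   0   0   0 176 201 202 202
sc 0.45   0   0   0   0   0   0   0   0   0   0   0  55  51  49   0   0 176 201 202 202
sc 0.50   0   0  71   0   0   0   0   0   0   0   0  47  50  44   0   0   0 202 202 203
sc 0.55   0  80  81  80   0   0   0  50   0   0   0  52   0  50  51   0   0   0   0   0
sc 0.60   0  35  86  28  20   0   0   0   0   0   0   0  53   0   0   0   0   0   0   0
sc 0.65   0   0   0   0  22   0   0   0   0   0   0   0   0   0  57  57   0   0   0   0
sc 0.70   0   0   0   0   0   0   0   0   0 
[... 2482 characters left out ...]
(215.8)]
side pincap 17 [0.5521 0.0376 0.0435] [0.5637 0.0486 0.0506] mean [0.558  0.0426 0.0467] uv [np.float64(308.9), np.float64(212.7)]
side mark 8 [ 0.612  -0.1006  0.017 ] [ 0.6284 -0.0947  0.019 ] mean [ 0.6201 -0.0985  0.0176] uv [np.float64(300.6), np.float64(185.6)]
side plate 143 [ 0.4966 -0.2077  0.0402] [ 0.5394 -0.1881  0.0715] mean [ 0.5179 -0.1952  0.0567] uv [np.float64(342.6), np.float64(161.4)]
side plateTop 23 [ 0.4966 -0.2056  0.0671] [ 0.5385 -0.1881  0.0715] mean [ 0.5193 -0.197   0.0681] uv [np.float64(342.4), np.float64(157.8)]
side all leg 504 [ 0.4966 -0.2299  0.035 ] [ 0.6028 -0.1653  0.084 ] mean [ 0.5515 -0.1926  0.059 ] uv [np.float64(331.4), np.float64(159.6)]
```

Request:
apply_moves --pt "100 0.4 -0.65 0.1 0.2" --pt "100 0.4 -0.65 0.1 0.2" --pt "100 0.4 -0.65 0.1 0.2" --pt "100 0.4 -0.65 0.1 0" --pt "100 0.4 -0.65 0.1 0" --pt "100 0.8 -0.27 -0.2 0" --pt "100 0.8 -0.27 -0.2 0" --pt "100 0.8 -0.27 -0.2 0" --pt "100 0.8 -0.27 -0.2 0" --pt "100 0.8 -0.27 -0.2 0" --pt "100 0.8 -0.27 -0.2 0" --pt "100 0 0 0 0" --newtons 15

```text
clock: 1.6
position: [0.5957, 0.3008, 0.1825]
ee_rot: [-0.009, -3.141, 0.006]
force: [-0.5, 0.9, 0.6]
width: 0.999
gripper_force: 0.0
```

```bash
cat >> h.py <<'E'
def wsnap(fn=None):
    s=observe(); p,d=snap('wrist',fn); return s,p,d
def wcloud(s,d,uv=None):
    c=imaging.camera_params('wrist');K=np.array(c['camera_matrix']);T=np.array(c['tool_from_camera'])
    v,u=np.mgrid[:400,:640]
    a,b=u-K[0,2],v-K[1,2]; r=np.hypot(a,b)+1e-9; th=r/K[0,0]
    t=np.tan(th)/r
    P=np.stack([a*t*d,-b*t*d,-d],-1)
    P=P@T[:3,:3].T+T[:3,3]
    return P@R.from_rotvec(s['ee_rot']).as_matrix().T+s['position']
E
python3 - <<'E'
from h import *
s,p,d=wsnap('w1.png');P=wcloud(s,d)
h=cv2.cvtColor(p,cv2.COLOR_RGB2HSV)
m=((h[...,0]>45)&(h[...,0]<85)&(h[...,1]>90)&(h[...,2]>20)&(d>0)).astype(np.uint8)
k,l,st,c=cv2.connectedComponentsWithStats(m)
for i in range(1,k):
    if st[i,4]>100:
        q=P[l==i];t=q[abs(q[:,2]-.05)<.004]
        print(c[i],st[i],q.min(0).round(4),q.max(0).round(4))
        if len(t)>5:print('top circle',cv2.minEnclosingCircle((t[:,:2]*1000).astype(np.float32)),np.median(t[:,2]))
E
```

```text
[271.16007533  47.35969868] [257  34  30  28 531] [0.4385 0.2439 0.0123] [0.4651 0.2705 0.0526]
top circle ((451.8164978027344, 256.8609313964844), 13.319729804992676) 0.049824323566106304
```

View pics/w1.png

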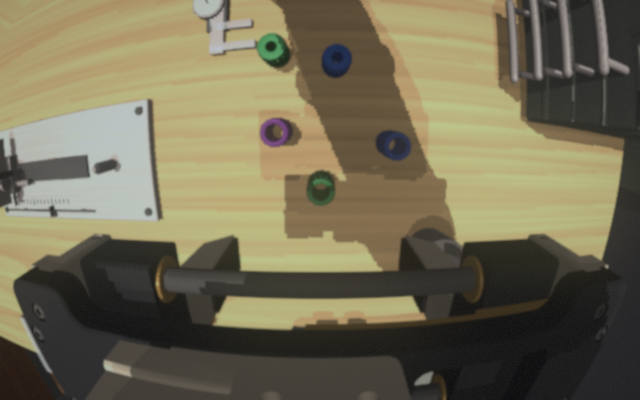

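The wrist view shows the wide-bored green grip at (320,188), half in shadow, with clear space on both finger sides. grip_b is at (272,48), and the pin is at (105,166) on the left.

Run:
```python
from h import *
s=observe();d=np.load('wrist.npz')['d'];P=wcloud(s,d)
for (x,y,z,r) in [(.594,.302,.05,.025),(.562,.042,.05,.03)]:
    m=(np.hypot(P[...,0]-x,P[...,1]-y)<r)&(P[...,2]>z-.005)&(P[...,2]<z+.01)&(d>0);t=P[m]
    print(len(t),t.min(0).round(4),t.max(0).round(4),cv2.minEnclosingCircle((t[:,:2]*1000).astype(np.float32)),np.median(t[:,2]))
```

```text
424 [0.576  0.2911 0.0453] [0.6037 0.3183 0.0528] ((589.6171875, 305.08148193359375), 14.281876564025879) 0.050431772094069335
75 [0.5535 0.04   0.045 ] [0.5655 0.0508 0.0529] ((560.0950317382812, 44.51881408691406), 6.782978057861328) 0.049095800530499695
```

Request:
apply_moves --pt "100 -0.08 0.04 -0.7 0" --pt "100 0 0 -0.8 0" --pt "100 0 0 -0.7 0" --pt "100 0 0 -0.4 0" --pt "100 0 0 -0.15 0" --pt "100 0 0 0 0" --pt "0 0 0 0 0" --pt "0 0 0 0 0" --pt "0 0 0 0 0" --pt "0 0 0 0 0" --pt "0 0 0 0 0" --pt "0 0 0 0 0" --newtons 15

```text
clock: 3.15
position: [0.5878, 0.3073, 0.0197]
ee_rot: [0.0, -3.142, 0.0]
force: [0.2, 0.4, 0.0]
width: 0.397
gripper_force: 0.1
```

Request:
apply_moves --pt "0 0 0 0 0" --pt "0 0 0 0 0" --pt "0 0 0 0 0"

```text
clock: 3.52
position: [0.5878, 0.3074, 0.0197]
ee_rot: [0.0, -3.142, -0.0]
force: [-0.4, -0.0, -0.4]
width: 0.309
gripper_force: 15.0
```

Run:
```python
from h import *
for i in range(3):
    s=observe();print(s['clock'],s['position'].round(4),s['ee_rot'].round(3),s['width'],s['gripper_force'],s['dq'].round(3)); imaging.get_image('wrist')
```

```text
3.525 [0.5878 0.3074 0.0197] [ 0.    -3.142 -0.   ] 0.3088415011636044 14.999789893627167 [-0.001 -0.     0.001 -0.001 -0.001  0.     0.   ]
3.575 [0.5877 0.3073 0.0197] [ 0.    -3.142 -0.   ] 0.3073717244437091 14.99970942735672 [-0.    -0.002  0.001  0.001  0.     0.     0.   ]
3.625 [0.5877 0.3073 0.0197] [ 0.    -3.141  0.   ] 0.3085201241370134 14.999732449650764 [-0.001 -0.001 -0.001  0.001 -0.001 -0.    -0.   ]
```

Request:
apply_moves --pt "0 0 0 0.3 0" --pt "0 0 0 0.7 0" --pt "0 0 0 0.7 0" --pt "0 0.04 -0.7 0 0" --pt "0 0.04 -0.7 0 0" --pt "0 0.04 -0.8 0 0" --pt "0 0.04 -0.8 0 0" --pt "0 0.04 -0.7 0 0" --pt "0 0 -0.4 0 0" --pt "0 0 0 0 0" --pt "0 0 0 0 0" --pt "0 0 0 0 0"

```text
clock: 5.18
position: [0.5998, 0.0631, 0.122]
ee_rot: [-0.004, 3.141, 0.001]
force: [0.2, -0.5, -0.7]
width: 0.304
gripper_force: 15.0
```

Run:
```python
from h import *
s,p,d=wsnap('w2.png');P=wcloud(s,d);print(s['position'],s['ee_rot'],s['width'])
x,y,z=s['position']
m=(abs(P[...,0]-x)<.025)&(abs(P[...,1]-y)<.0142)&(P[...,2]>z+.02)&(P[...,2]<z+.045)&(d>0);t=P[m]
print('held',len(t),t.min(0).round(4),t.max(0).round(4),np.median(t[:,2]),cv2.minEnclosingCircle((t[:,:2]*1000).astype(np.float32)))
m=(np.hypot(P[...,0]-.56,P[...,1]-.043)<.025)&(P[...,2]>.03)&(P[...,2]<.06)&(d>0);t=P[m]
if len(t):print('pin',len(t),t.min(0).round(4),t.max(0).round(4),t[t[:,2]>.046].mean(0))
v,u=np.nonzero(m);print(u.min(),u.max(),v.min(),v.max())
```

```text
[0.59984378 0.06309055 0.12202867] [-3.61124149e-03  3.14129158e+00  1.27619964e-03] 0.30378495336916084
held 1260 [0.5894 0.049  0.1421] [0.6178 0.077  0.167 ] 0.15141156126794805 ((601.6881103515625, 61.542823791503906), 17.135236740112305)
pin 284 [0.5536 0.0346 0.03  ] [0.5673 0.0479 0.0538] [0.56052917 0.04134515 0.04958117]
281 299 153 172
```

View pics/w2.png

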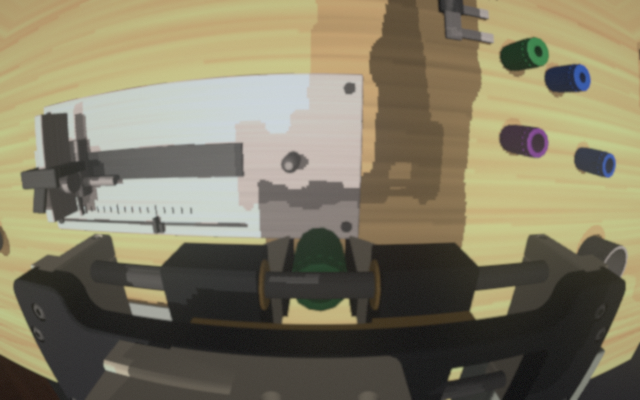

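The wrist view shows the held grip at (319,270) between the pads, the pin at (292,161) and the mark block at (158,225). Next I fit circles to the tube and the pin.

Run:
```python
from h import *
from scipy.optimize import least_squares
s=observe();f=np.load('wrist.npz');p,d=f['p'],f['d'];P=wcloud(s,d)
def fit(t,r,c0):
    g=least_squares(lambda c:np.hypot(t[:,0]-c[0],t[:,1]-c[1])-r,c0,loss='soft_l1',f_scale=.001);return g.x.round(4),np.abs(g.fun).mean().round(4),len(t)
m=(np.hypot(P[...,0]-.5605,P[...,1]-.0415)<.012)&(P[...,2]>.02)&(P[...,2]<.042)&(d>0)
print('pin',fit(P[m],.007,[.56,.042]))
for a,b in [(.095,.115),(.115,.135),(.13,.149),(.149,.157)]:
    h=p.astype(int);m=(h[...,1]>h[...,0]+8)&(h[...,1]>h[...,2]+5)&(np.hypot(P[...,0]-.6,P[...,1]-.063)<.025)&(P[...,2]>a)&(P[...,2]<b)&(d>0)
    v,u=np.nonzero(m)
    if len(u)>10: print('tube',fit(P[m],.014,[.6,.063]),v.min(),v.max(),P[m].min(0),P[m].max(0))
# leg plate, jig edges, mark in wrist frame
J=(d>0)&(abs(P[...,0]-.56)<.1)&(abs(P[...,1]+.078)<.2)
m=J&(P[...,2]>.066)&(P[...,2]<.076)&(P[...,0]<.545)&(P[...,1]<-.15);t=P[m];print('plate top',t.min(0).round(4),t.max(0).round(4),np.median(t,0).round(4),len(t))
m=J&(P[...,2]>.016)&(P[...,2]<.03)&(P[...,0]>.607)&(P[...,0]<.64)&(P[...,1]>-.15)&(P[...,1]<-.05);t=P[m];print('mark',len(t),t.min(0).round(4),t.max(0).round(4),t.mean(0).round(4))
m=J&(abs(P[...,2]-.012)<.003);t=P[m];print('base',cv2.minAreaRect((t[:,:2]*1000).astype(np.float32)))
# edge yaw: near -x edge
e=[(y,t[abs(t[:,1]-y)<.004][:,0].min()) for y in np.arange(-.22,.09,.02)];e=np.array(e);print(e.round(4).tolist(),np.degrees(-np.polyfit(e[:,0],e[:,1],1)[0]))
```

```text
pin (array([0.5609, 0.0407]), np.float64(0.0002), 53)
tube (array([0.6043, 0.064 ]), np.float64(0.0003), 151) 229 246 [0.58930547 0.05166768 0.10644916] [0.59821183 0.07556889 0.11495081]
tube (array([0.6042, 0.064 ]), np.float64(0.0004), 608) 233 260 [0.589098   0.05060659 0.11507004] [0.59979672 0.07726141 0.13499107]
tube (array([0.6043, 0.0639]), np.float64(0.0004), 820) 242 300 [0.589098   0.05032582 0.13006064] [0.61319823 0.07730458 0.14899868]
tube (array([0.6032, 0.0597]), np.float64(0.0024), 714) 260 309 [0.59009762 0.05335431 0.14902879] [0.61670768 0.07459509 0.15382631]
plate top [ 0.4999 -0.2055  0.066 ] [ 0.5449 -0.1899  0.0717] [ 0.5226 -0.1957  0.0695] 436
mark 100 [ 0.6142 -0.1041  0.016 ] [ 0.6305 -0.0923  0.0225] [ 0.6229 -0.0973  0.0192]
base ((560.4210205078125, -79.160400390625), (361.20294189453125, 150.72848510742188), 89.81133270263672)
[[-0.22, 0.4854], [-0.2, 0.4854], [-0.18, 0.4854], [-0.16, 0.4852], [-0.14, 0.4851], [-0.12, 0.4853], [-0.1, 0.4859], [-0.08, 0.4859], [-0.06, 0.4857], [-0.04, 0.4857], [-0.02, 0.4853], [-0.0, 0.4858], [0.02, 0.4863], [0.04, 0.4869], [0.06, 0.4861], [0.08, 0.486]] -0.21152299662652976
```

Request:
apply_moves --pt "0 -0.4 -0.2 0 0" --pt "0 -0.32 -0.19 0 0" --pt "0 0 0 0 0" --pt "0 0 0 -0.4 0" --pt "0 0 0 -0.37 0" --pt "0 0 0 0 0" --pt "0 0 0 0 0" --pt "0 0 0 -0.1 0" --pt "0 0 0 -0.1 0" --pt "0 0 0 0 0" --pt "0 0 0 0 0"

```text
clock: 6.6
position: [0.5565, 0.0381, 0.0635]
ee_rot: [0.0, -3.141, -0.0]
force: [-0.3, 0.8, 0.5]
width: 0.306
gripper_force: 15.0
```

Run:
```python
from h import *
s=observe();print(s['position'].round(4),s['force'].round(2),s['ft_torque'].round(3))
```

```text
[0.5565 0.0381 0.0635] [-0.29  0.85  0.48] [0.24  0.093 0.024]
```

Request:
apply_moves --pt "0 0 0.02 0 0" --pt "0 0 0 -0.1 0" --pt "0 0 0 -0.1 0" --pt "0 0 0 -0.1 0" --pt "0 0 0 -0.1 0" --pt "0 0 0 -0.08 0" --pt "0 0 0 0 0" --pt "0 0 0 0 0"

```text
clock: 7.6
position: [0.5567, 0.0391, 0.0349]
ee_rot: [-0.0, 3.141, 0.0]
force: [0.4, -0.2, 0.1]
width: 0.306
gripper_force: 15.0
```

Request:
apply_moves --pt "0 0 0 -0.03 0" --pt "0 0 0 -0.03 0" --pt "0 0 0 0 0" --pt "0 0 0 0 0"

```text
clock: 8.1
position: [0.5568, 0.0392, 0.0315]
ee_rot: [-0.0, 3.141, 0.0]
force: [0.0, -1.0, 5.6]
width: 0.301
gripper_force: 15.0
```

Request:
apply_moves --pt "60 0 0 0 0" --pt "60 0 0 0 0" --pt "60 0 0 0 0" --pt "60 0 0 0 0" --pt "60 0 0 0.3 0" --pt "60 0 0 0.8 0" --pt "60 0 0 0.8 0" --pt "60 0 -0.5 0.2 0" --pt "60 0 -0.8 0 0" --pt "60 0 -0.8 0 0" --pt "60 0 0 0 0" --pt "60 0 0 0 0"

```text
clock: 9.6
position: [0.5565, -0.0864, 0.157]
ee_rot: [-0.0, -3.141, -0.001]
force: [-0.1, 0.6, 0.9]
width: 0.6
gripper_force: 0.0
```

```bash
cat > look.py <<'E'
from h import *
from scipy.optimize import least_squares
s,p,d=wsnap('w3.png');P=wcloud(s,d);print(s['position'],s['ee_rot'],s['width'])
def fit(t,r,c0):
    g=least_squares(lambda c:np.hypot(t[:,0]-c[0],t[:,1]-c[1])-r,c0,loss='soft_l1',f_scale=.001);return g.x.round(4),np.abs(g.fun).mean().round(4),len(t)
m=(np.hypot(P[...,0]-.561,P[...,1]-.0405)<.025)&(P[...,2]>.02)&(d>0);t=P[m]
if len(t)>20: print('grip',fit(t[t[:,2]<.058],.014,[.56,.04]),'topz',np.percentile(t[:,2],[50,90,99]))
J=(d>0)&(abs(P[...,0]-.56)<.1)&(abs(P[...,1]+.078)<.2)
m=J&(P[...,2]>.066)&(P[...,2]<.076)&(P[...,0]<.53)&(P[...,1]<-.05);t=P[m]
if len(t): print('plate top',np.percentile(t,[1,99],axis=0).round(4),t.mean(0).round(4),len(t))
m=J&(P[...,2]>.017)&(P[...,2]<.026)&(P[...,0]>.607)&(P[...,0]<.64)&(P[...,1]>-.14)&(P[...,1]<-.05);t=P[m]
if len(t): print('mark',len(t),np.percentile(t,[2,98],axis=0).round(4),t.mean(0).round(4))
m=J&(P[...,2]>.074)&(P[...,2]<.09)&(P[...,1]<-.05)&(P[...,1]>-.26);t=P[m]
if len(t): print('lever top',len(t),t.min(0).round(4),t.max(0).round(4))
m=J&(P[...,2]>.05)&(P[...,2]<.074)&(P[...,1]<-.05)&(P[...,1]>-.26)&(P[...,0]>.535);t=P[m]
if len(t): print('lever ears',len(t),t.min(0).round(4),t.max(0).round(4))
E
python3 look.py
```

```text
[ 0.5565159  -0.0864276   0.15702791] [-3.05715470e-04 -3.14137713e+00 -9.38854901e-04] 0.6003950350935536
grip (array([0.5609, 0.0398]), np.float64(0.0024), 675) topz [0.05352226 0.06224147 0.06324451]
plate top [[ 0.5001 -0.2042  0.0662]
 [ 0.5298 -0.1921  0.0716]] [ 0.5148 -0.1975  0.0696] 482
mark 50 [[ 0.6139 -0.099   0.0173]
 [ 0.6293 -0.0958  0.022 ]] [ 0.6214 -0.0977  0.0204]
lever top 1625 [ 0.5508 -0.2284  0.075 ] [ 0.5833 -0.1684  0.084 ]
lever ears 948 [ 0.535  -0.2268  0.05  ] [ 0.5955 -0.168   0.0739]
```

View pics/w3.png

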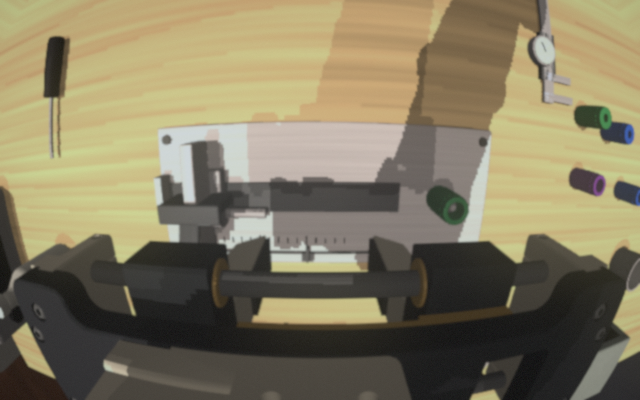

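The grip is seated on the pin at (447,205), with its top at 62 mm. The plate is at (190,190), and the lever block at (190,215) is to its +x side. The mark is near (308,255).

Request:
apply_moves --pt "60 -0.2 -0.7 0 0" --pt "60 -0.2 -0.7 0 0" --pt "60 -0.16 -0.48 0 0" --pt "60 0 0 -0.6 0" --pt "60 0 0 -0.7 0" --pt "60 0 0 -0.5 0" --pt "60 0 0 -0.22 0" --pt "60 0 0 0 0" --pt "60 0 0 0 0"

```text
clock: 10.78
position: [0.524, -0.1996, 0.0371]
ee_rot: [-0.001, 3.14, -0.001]
force: [-0.0, -0.5, 1.0]
width: 0.603
gripper_force: 0.0
```

Request:
apply_moves --pt "0 0 0 0 0" --pt "0 0 0 0 0" --pt "0 0 0 0 0" --pt "0 0 0 0 0" --pt "0 0 0 0 0" --pt "0 0 0 0 0" --pt "0 0 0 0 0" --pt "0 0 0 0 0" --newtons 25

```text
clock: 11.78
position: [0.523, -0.1997, 0.0359]
ee_rot: [0.0, 3.142, 0.0]
force: [-0.3, -1.0, 0.7]
width: 0.13
gripper_force: 25.0
```

Request:
apply_moves --pt "0 0 0.2 0 0" --pt "0 0 0.3 0 0" --pt "0 0 0.3 0 0" --pt "0 0 0.3 0 0" --pt "0 0 0.3 0 0" --pt "0 0 0.2 0 0" --pt "0 0 0.08 0 0" --pt "0 0 0 0 0" --pt "0 0 0 0 0"

```text
clock: 12.9
position: [0.5235, -0.0994, 0.036]
ee_rot: [0.0, 3.141, -0.001]
force: [4.0, -2.5, -4.9]
width: 0.127
gripper_force: 25.0
```

Run:
```python
from h import *
s=observe();print(s['position'].round(4),s['force'].round(2),s['width'])
for n in ['scene','side','wrist']:
    if n=='wrist': s,p,d=wsnap();P=wcloud(s,d)
    else: p,d=snap(n);P=cloud(n,d)
    for nm,m in [('mark',(abs(P[...,0]-.622)<.012)&(abs(P[...,1]+.098)<.012)&(P[...,2]>.0165)&(P[...,2]<.026)),('platetop-x',(P[...,0]>.5)&(P[...,0]<.512)&(P[...,2]>.064)&(P[...,2]<.074)&(abs(P[...,1]+.1)<.03)),('block+x',(P[...,0]>.56)&(P[...,0]<.595)&(P[...,2]>.026)&(P[...,2]<.033)&(abs(P[...,1]+.1)<.03)),('plate+x',(P[...,0]>.592)&(P[...,0]<.606)&(P[...,2]>.064)&(P[...,2]<.074)&(abs(P[...,1]+.1)<.03))]:
        t=P[m&(d>0)]
        if len(t)>2: print(n,nm,len(t),np.percentile(t,[3,97],axis=0).round(4).tolist(),t.mean(0).round(4))
a=np.load('side.npz')['p'][140:240,255:375];b=np.load('scene.npz')['p'][190:260,225:345]
a=cv2.resize(a,None,fx=5,fy=5,interpolation=cv2.INTER_CUBIC);cv2.imwrite('pics/c4.png',a[:,:,::-1])
```

```text
[ 0.5235 -0.0994  0.036 ] [ 4.   -2.55 -4.93] 0.12663899510601767
scene mark 8 [[0.6129, -0.0989, 0.0171], [0.6309, -0.0967, 0.0233]] [ 0.6226 -0.0979  0.0199]
scene platetop-x 4 [[0.5057, -0.0979, 0.0684], [0.5091, -0.0926, 0.072]] [ 0.5071 -0.095   0.07  ]
scene block+x 38 [[0.567, -0.1148, 0.0262], [0.593, -0.0761, 0.032]] [ 0.5813 -0.1003  0.0291]
scene plate+x 14 [[0.593, -0.1035, 0.0643], [0.6048, -0.0936, 0.0709]] [ 0.6001 -0.0992  0.0681]
side mark 10 [[0.6105, -0.1023, 0.0169], [0.6268, -0.0939, 0.0201]] [ 0.6181 -0.0987  0.0184]
side block+x 19 [[0.563, -0.0975, 0.0263], [0.593, -0.0806, 0.0324]] [ 0.5798 -0.0877  0.0289]
side plate+x 10 [[0.5931, -0.1029, 0.0647], [0.6017, -0.0917, 0.07]] [ 0.5973 -0.0977  0.0676]
wrist platetop-x 771 [[0.5002, -0.1041, 0.0653], [0.5115, -0.0928, 0.0711]] [ 0.5053 -0.0984  0.0695]
wrist block+x 29 [[0.5606, -0.0908, 0.0292], [0.5764, -0.0902, 0.0309]] [ 0.5671 -0.0906  0.0301]
```

View pics/c4.png

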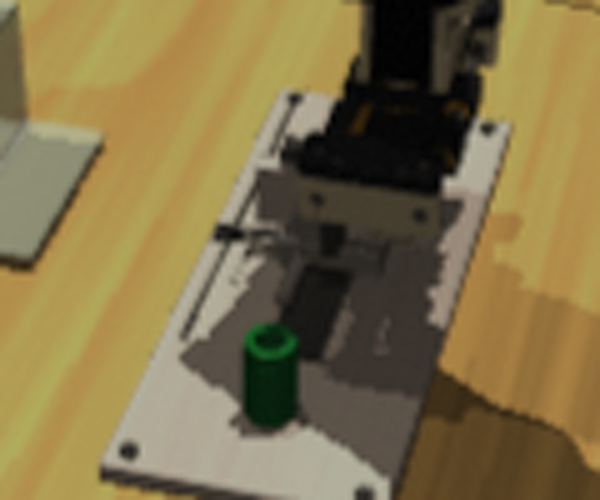

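The crop shows the grip standing on the pin at (270,375) and the gripper on the plate at (350,215). The leg's pointer bar is at about (265,238), close to level with the mark at (228,232). I'll refine the mark to sub-pixel from the earlier wrist pictures, rectified to its height.

Run:
```python
from h import *
c=imaging.camera_params('wrist');K=np.array(c['camera_matrix']);T=np.array(c['tool_from_camera'])
def wproj(X,pos,rv):
    q=(X-pos)@R.from_rotvec(rv).as_matrix(); q=(q-T[:3,3])@T[:3,:3]
    x,y,z=q[...,0],-q[...,1],-q[...,2]; r=np.hypot(x,y); k=K[0,0]*np.arctan2(r,z)/r
    return np.stack([K[0,2]+x*k,K[1,2]+y*k],-1).astype(np.float32)
out=[]
def rect(fn,pos,rv,x0,x1,y0,y1,z):
    ys=np.arange(y0,y1,.0003);xs=np.arange(x0,x1,.0003)
    X=np.stack(np.broadcast_arrays(xs[:,None],ys[None],z),-1)
    uv=wproj(X,np.array(pos),np.array(rv)); im=cv2.imread('pics/'+fn)
    return cv2.remap(im,uv[...,0],uv[...,1],cv2.INTER_LINEAR),xs,ys
for fn,pos,rv in [('w2.png',[0.59984378,0.06309055,0.12202867],[-3.61124149e-03,3.14129158e+00,1.27619964e-03]),('w3.png',[0.5565159,-0.0864276,0.15702791],[-3.05715470e-04,-3.14137713,-9.38854901e-04])]:
    r,xs,ys=rect(fn,pos,rv,.606,.634,-.125,-.07,.021); out.append(cv2.resize(r,None,fx=3,fy=3))
    g=r.mean(2)
    for a in [.612,.615,.618,.621,.624,.627]:
        i=abs(xs-a).argmin();print(fn,a,g[i-2:i+3,::6].mean(0).astype(int).tolist())
    r,xs,ys=rect(fn,pos,rv,.497,.54,-.225,-.17,.070);out.append(cv2.resize(r,None,fx=3,fy=3)); g=r.mean(2)
    print('plate',g[30:90,::6].mean(0).astype(int).tolist())
w=max(o.shape[1] for o in out);out=[cv2.copyMakeBorder(o,0,4,0,w-o.shape[1],cv2.BORDER_CONSTANT,value=(0,0,255)) for o in out]
v=np.vstack(out);v=cv2.resize(v,None,fx=min(1,600/v.shape[0]),fy=min(1,600/v.shape[0])) if 0 else v
h=len(v)//2;v=np.hstack([np.vstack(out[:2]),np.vstack(out[2:])]);print(v.shape);cv2.imwrite('pics/c5.png',v[:600,:800] if v.shape[1]<=800 else cv2.resize(v,(800,int(v.shape[0]*800/v.shape[1]))))
```

```text
w2.png 0.612 [203, 203, 204, 204, 204, 204, 204, 204, 204, 205, 204, 204, 204, 204, 203, 196, 174, 136, 128, 164, 192, 204, 205, 205, 205, 205, 204, 205, 205, 206, 205]
w2.png 0.615 [199, 200, 200, 200, 200, 200, 201, 201, 201, 201, 200, 199, 199, 196, 167, 116, 79, 62, 72, 116, 175, 200, 203, 204, 204, 203, 203, 204, 203, 204, 204]
w2.png 0.618 [134, 134, 134, 133, 131, 132, 131, 131, 132, 134, 129, 126, 126, 123, 112, 95, 75, 61, 65, 94, 127, 137, 150, 158, 156, 154, 154, 154, 154, 153, 153]
w2.png 0.621 [158, 158, 157, 158, 156, 150, 140, 140, 139, 140, 140, 140, 140, 132, 109, 94, 76, 63, 78, 88, 78, 83, 124, 149, 153, 153, 153, 153, 153, 153, 154]
w2.png 0.624 [202, 202, 202, 201, 202, 201, 200, 201, 201, 201, 201, 200, 199, 175, 123, 94, 74, 67, 82, 91, 79, 95, 157, 197, 202, 203, 202, 202, 202, 202, 202]
w2.png 0.627 [202, 203, 203, 202, 203, 202, 203, 203, 203, 203, 203, 203, 201, 181, 127, 95, 77, 67, 84, 95, 90, 125, 182, 203, 204, 204, 205, 205, 204, 204, 204]
plate [169, 169, 169, 169, 169, 169, 169, 170, 169, 169, 170, 174, 184, 192, 196, 197, 195, 182, 149, 103, 73, 65,
[... 499 characters left out ...]
, 126, 126, 125, 117, 108, 103, 97]
w3.png 0.621 [187, 186, 186, 185, 185, 186, 186, 185, 185, 186, 186, 179, 136, 99, 97, 96, 86, 89, 98, 136, 177, 185, 185, 185, 185, 184, 186, 184, 185, 184, 184]
w3.png 0.624 [207, 207, 207, 206, 207, 207, 207, 207, 207, 206, 206, 197, 147, 105, 98, 96, 86, 92, 106, 153, 198, 206, 206, 206, 206, 206, 206, 207, 206, 206, 206]
w3.png 0.627 [205, 206, 205, 206, 206, 206, 206, 207, 206, 206, 206, 196, 150, 116, 108, 101, 98, 110, 130, 172, 202, 206, 206, 206, 207, 207, 206, 207, 206, 206, 207]
plate [190, 207, 210, 208, 208, 208, 209, 210, 211, 211, 211, 209, 207, 210, 212, 212, 212, 204, 145, 83, 75, 75, 75, 75, 75, 77, 90, 100, 100, 101, 103]
(722, 1104, 3)
```

View pics/c5.png

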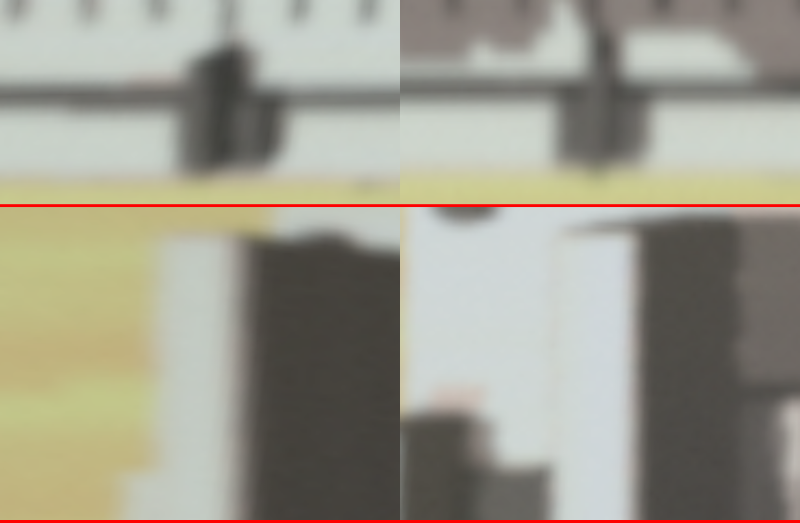

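The rectified views show the mark's index line clearly: near -0.097 in w3 (right) and less certain in the oblique w2. To cancel scale errors, I'll reference the mark to both ends of the jig base.

Run:
```python
from h import *
s=observe();print(s['position'].round(5))
c=imaging.camera_params('wrist');K=np.array(c['camera_matrix']);T=np.array(c['tool_from_camera'])
def wproj(X,pos,rv):
    q=(X-pos)@R.from_rotvec(rv).as_matrix(); q=(q-T[:3,3])@T[:3,:3]
    x,y,z=q[...,0],-q[...,1],-q[...,2]; r=np.hypot(x,y); k=K[0,0]*np.arctan2(r,z)/r
    return np.stack([K[0,2]+x*k,K[1,2]+y*k],-1).astype(np.float32)
def cproj(n):
    c=imaging.camera_params(n);k=np.array(c['camera_matrix']);M=R.from_rotvec(c['rotation']).as_matrix()
    def f(X):
        q=(X-c['origin'])@M; return np.stack([k[0,2]+k[0,0]*q[...,0]/-q[...,2],k[1,2]-k[1,1]*q[...,1]/-q[...,2]],-1).astype(np.float32)
    return f
V={'w2':(cv2.imread('pics/w2.png'),lambda X:wproj(X,np.array([0.59984378,0.06309055,0.12202867]),np.array([-3.61124149e-03,3.14129158e+00,1.27619964e-03]))),
'w3':(cv2.imread('pics/w3.png'),lambda X:wproj(X,np.array([0.5565159,-0.0864276,0.15702791]),np.array([-3.05715470e-04,-3.14137713,-9.38854901e-04]))),
'side':(cv2.imread('pics/side0.png'),cproj('side')),'scene':(cv2.imread('pics/scene0.png'),cproj('scene'))}
def prof(v,xa,xb,ya,yb,z):
    im,f=V[v];ys=np.arange(ya,yb,.0005);xs=np.arange(xa,xb,.0005)
    uv=f(np.stack(np.broadcast_arrays(xs[:,None],ys[None],z),-1));g=cv2.remap(im,uv[...,0],uv[...,1],cv2.INTER_LINEAR).astype(float)
    return ys,g.mean(0)
def edge(v,x,y,z=.012,w=.014):
    ys,g=prof(v,x-.006,x+.006,y-w,y+w,z); b=g[:,0]  # blue: wood low, metal high
    b=cv2.GaussianBlur(b[None],(0,0),2)[0]; dd=np.gradient(b); j=abs(dd[4:-4]).argmax()+4
    return round(ys[j],4)
for v in V:
    for x in [.50,.52,.54,.58]:
        a,b=edge(v,x,-.2595),edge(v,x,.1008); print(v,x,a,b,'len',round(b-a,4),'mid',round((a+b)/2,4))
    for x,z in [(.612,.012),(.617,.021),(.621,.021),(.625,.021)]:
        ys,g=prof(v,x-.0015,x+.0015,-.118,-.078,z);g=g.mean(1);w=np.clip(np.median(np.r_[g[:12],g[-12:]])-g-25,0,None)
        print(v,'mark',x,'cent',round((w*ys).sum()/w.sum(),4),'half',ys[w>w.max()/2][[0,-1]].round(4),'min',ys[g.argmin()].round(4))
```

```text
[ 0.52347 -0.09942  0.03594]
w2 0.5 -0.2625 0.1003 len 0.3628 mid -0.0811
w2 0.52 -0.2625 0.1003 len 0.3628 mid -0.0811
w2 0.54 -0.2625 0.1003 len 0.3628 mid -0.0811
w2 0.58 -0.2475 0.1003 len 0.3478 mid -0.0736
w2 mark 0.612 cent -0.0991 half [-0.0995 -0.0985] min -0.099
w2 mark 0.617 cent -0.0946 half [-0.098 -0.091] min -0.094
w2 mark 0.621 cent -0.0929 half [-0.0975 -0.087 ] min -0.0945
w2 mark 0.625 cent -0.0932 half [-0.0995 -0.087 ] min -0.095
w3 0.5 -0.2575 0.0953 len 0.3528 mid -0.0811
w3 0.52 -0.2575 0.1003 len 0.3578 mid -0.0786
w3 0.54 -0.259 0.1003 len 0.3593 mid -0.0794
w3 0.58 -0.268 0.1003 len 0.3683 mid -0.0839
w3 mark 0.612 cent -0.099 half [-0.099 -0.099] min -0.099
w3 mark 0.617 cent -0.0967 half [-0.098 -0.095] min -0.096
w3 mark 0.621 cent -0.097 half [-0.1025 -0.0915] min -0.0955
w3 mark 0.625 cent -0.0972 half [-0.103  -0.0915] min -0.096
side 0.5 -0.2515 0.1018 len 0.3533 mid -0.0748
side 0.52 -0.2715 0.1018 len 0.3733 mid -0.0849
side 0.54 -0.2715 0.1018 len 0.3733 mid -0.0849
side 0.58 -0.251 0.1013 len 0.3523 mid -0.0748
side mark 0.612 cent -0.099 half [-0.102 -0.096] min -0.0995
side mark 0.617 cent -0.0912 half [-0.0955 -0.087 ] min -0.093
side mark 0.621 cent -0.0911 half [-0.098  -0.0845] min -0.092
side mark 0.625 cent -0.0911 half [-0.098 -0.084] min -0.0955
scene 0.5 -0.257 0.0948 len 0.3518 mid -0.0811
scene 0.52 -0.257 0.1013 len 0.3583 mid -0.0778
scene 0.54 -0.2575 0.1013 len 0.3588 mid -0.0781
scene 0.58 -0.2575 0.1003 len 0.3578 mid -0.0786
scene mark 0.612 cent -0.0959 half [-0.098 -0.094] min -0.095
scene mark 0.617 cent -0.0982 half [-0.1   -0.096] min -0.099
scene mark 0.621 cent -0.0988 half [-0.101  -0.0965] min -0.0995
scene mark 0.625 cent -0.0989 half [-0.101 -0.097] min -0.0985
```

Combining the views, the mark is about 0.1013 of travel from the stop. The leg is at 0.1003, so I nudge it +1 mm, ease the grip and slide towards the lever.

Request:
apply_moves --pt "0 0 0.017 0 0" --pt "0 0 0 0 0" --pt "0 0.08 0 0 0" --pt "0 0.08 0 0 0" --pt "0 0.08 0 0 0" --pt "0 0.08 0 0 0" --pt "0 0.08 0 0 0" --pt "0 0 0 0 0" --newtons 10

```text
clock: 14.05
position: [0.5406, -0.0989, 0.0341]
ee_rot: [-0.003, -3.13, -0.001]
force: [-13.2, -5.1, -0.8]
width: 0.13
gripper_force: 11.6
```

Request:
apply_moves --pt "0 0.08 0 0 0" --pt "0 0.08 0 0 0" --pt "0 0.08 0 0 0" --pt "0 0.08 0 0 0" --pt "0 0 0 0 0" --pt "0 0 0 0 0"

```text
clock: 14.8
position: [0.5588, -0.0989, 0.0338]
ee_rot: [-0.003, -3.128, -0.001]
force: [-14.2, -3.9, -1.1]
width: 0.13
gripper_force: 11.7
```

Request:
apply_moves --pt "0 0.08 0 0 0" --pt "0 0.08 0 0 0" --pt "0 0.06 0 0 0" --pt "0 0.05 0.01 0 0" --pt "0 0 0 0 0" --pt "0 0 0 0 0"

```text
clock: 15.55
position: [0.5677, -0.099, 0.0335]
ee_rot: [-0.005, -3.116, -0.002]
force: [-41.7, -5.2, 26.0]
width: 0.135
gripper_force: 29.2
```

Request:
apply_moves --pt "0 -0.06 0.01 0 0" --pt "0 -0.04 0.01 0.03 0" --pt "0 0 0 0 0" --pt "0 0 0 0 0"

```text
clock: 16.05
position: [0.5672, -0.097, 0.0342]
ee_rot: [-0.003, -3.125, -0.001]
force: [-16.7, -5.5, -9.5]
width: 0.128
gripper_force: 16.2
```

Run:
```python
from h import *
s=observe();print(s['position'].round(4),s['ee_rot'].round(3),s['force'].round(1),s['ft_torque'].round(2),s['width'])
for n in ['scene','side','wrist']:
    if n=='wrist': s,p,d=wsnap('w4.png');P=wcloud(s,d)
    else: p,d=snap(n,n+'4.png');P=cloud(n,d)
    B=(d>0)&(abs(P[...,1]+.099)<.035)&(P[...,0]>.49)&(P[...,0]<.64)
    for nm,m in [('mark',(abs(P[...,0]-.622)<.012)&(abs(P[...,1]+.098)<.012)&(P[...,2]>.0165)&(P[...,2]<.026)),('plate-x',B&(P[...,0]<.53)&(P[...,2]>.064)&(P[...,2]<.074)),('plate+x',B&(P[...,0]>.592)&(P[...,0]<.606)&(P[...,2]>.064)&(P[...,2]<.074)),('>74',B&(P[...,2]>.076)&(P[...,2]<.086))]:
        t=P[m&(d>0)]
        if len(t)>2: print(n,nm,len(t),np.percentile(t,[3,97],axis=0).round(4).tolist(),t.mean(0).round(4))
a=np.load('side.npz')['p'][140:240,255:375];b=np.load('scene.npz')['p'][185:260,225:345]
a=cv2.resize(a,(480,400),interpolation=cv2.INTER_CUBIC);b=cv2.resize(b,(480,300),interpolation=cv2.INTER_CUBIC)
w=np.load('wrist.npz')['p'][100:300,160:480];w=cv2.resize(w,(320,200))
c=np.zeros((600,800,3),np.uint8);c[:300,:480]=b;c[300:600,:360]=cv2.resize(a,(360,300));c[300:600,360:800]=cv2.resize(np.load('wrist.npz')['p'][100:300,170:463],(440,300))
cv2.imwrite('pics/c6.png',np.clip(c*1.4,0,255).astype(np.uint8)[:,:,::-1])
```

```text
[ 0.5672 -0.097   0.0342] [-3.000e-03 -3.125e+00 -1.000e-03] [-16.7  -5.5  -9.5] [-1.04  3.08 -0.17] 0.12814335622056156
scene mark 9 [[0.6121, -0.1027, 0.0184], [0.6323, -0.0946, 0.0223]] [ 0.6229 -0.0983  0.02  ]
scene plate+x 11 [[0.5931, -0.1163, 0.0653], [0.6059, -0.0756, 0.0727]] [ 0.6008 -0.095   0.0692]
scene >74 120 [[0.5708, -0.1226, 0.0768], [0.6184, -0.0709, 0.0847]] [ 0.5907 -0.0967  0.08  ]
side mark 5 [[0.6109, -0.1014, 0.017], [0.6262, -0.0959, 0.0205]] [ 0.6179 -0.0989  0.0186]
side plate-x 39 [[0.4995, -0.1024, 0.0644], [0.5283, -0.0896, 0.0702]] [ 0.5144 -0.0952  0.0674]
wrist plate-x 2138 [[0.501, -0.1016, 0.0686], [0.5289, -0.0904, 0.0712]] [ 0.5147 -0.096   0.0699]
wrist >74 621 [[0.5685, -0.1043, 0.0764], [0.5819, -0.0879, 0.0825]] [ 0.5769 -0.0961  0.0791]
```

View pics/c6.png

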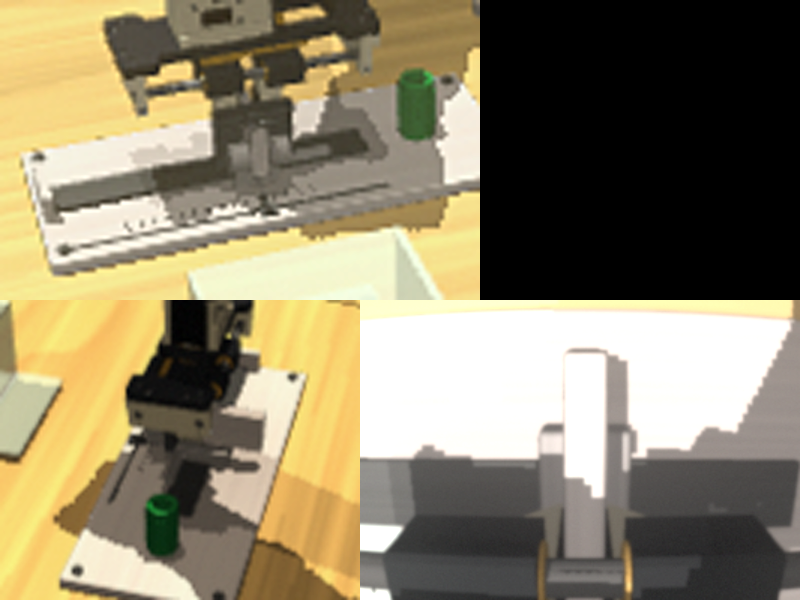

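Scene crop: the lever (260,150) has been carried to the +x side next to the fingers, and the mark is at (268,205). Wrist crop: the fingers straddle the plate. The leg went about 1 mm past the mark, so I ease it back and push the lever again with a light grip to confirm the stop.

Request:
apply_moves --pt "0 0 -0.02 0 0" --pt "0 0.04 0 0 0" --pt "0 0.03 0 0 0" --pt "0 0 0 0 0" --pt "0 0 0 0 0" --newtons 5

```text
clock: 16.82
position: [0.5674, -0.0981, 0.0341]
ee_rot: [-0.004, -3.118, -0.003]
force: [-31.1, -2.8, 5.2]
width: 0.128
gripper_force: 20.7
```

Run:
```python
from h import *
for n in ['scene','side']:
    p,d=snap(n);P=cloud(n,d)
    m=(d>0)&(abs(P[...,1]+.098)<.03)&(P[...,0]>.58)&(P[...,0]<.64)&(P[...,2]>.073)&(P[...,2]<.09);t=P[m]
    if len(t): print(n,len(t),np.percentile(t[:,0],[5,50,95,100]).round(4))
    m=(d>0)&(abs(P[...,1]+.098)<.012)&(P[...,0]>.58)&(P[...,0]<.62)&(P[...,2]>.04)&(P[...,2]<.069);t=P[m]
    if len(t): print(n,'plate end',len(t),np.percentile(t[:,0],[5,50,95]).round(4))
    t=P[(d>0)&(np.hypot(P[...,0]-.56,P[...,1]-.042)<.025)&(P[...,2]>.02)];print(n,'grip top',np.percentile(t[:,2],98).round(4))
```

```text
scene 118 [0.5808 0.5929 0.6189 0.6212]
scene plate end 75 [0.5844 0.6034 0.6084]
scene grip top 0.0624
side grip top 0.061
```

Request:
apply_moves --pt "0 -0.05 0 0 0" --pt "0 0 0 0 0" --pt "0 0 0 0 0" --pt "0 0 0 0 0" --newtons 35

```text
clock: 17.42
position: [0.5674, -0.0981, 0.0342]
ee_rot: [-0.003, -3.123, -0.001]
force: [-19.1, -3.9, -5.3]
width: 0.124
gripper_force: 43.0
```

Run:
```python
from h import *
s,p,d=wsnap();P=wcloud(s,d)
t=P[(d>0)&(abs(P[...,1]+.098)<.02)&(P[...,0]>.502)&(P[...,0]<.528)&(P[...,2]>.0675)&(P[...,2]<.073)];print(np.percentile(t[:,1],[2,98]),s['position'])
print(arm.sign_off())
```

```text
[-0.10278635 -0.09142066] [ 0.56738682 -0.09809357  0.03419234]
the job is handed in; nothing more can be done
None
```

The job is handed in at about 17.5 s: grip_a is fully home on the gauge pin and released, grip_b was left where it stood, and the arm is still gripping the plate at about 43 N. The lever is against its stop, and the leg is at about 101.6 mm of travel; the mark measured between 100 and 102 mm depending on the view.

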